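# Brush out the beaker, then draw and hold the turntable's index pin

## Robot

A 7-joint arm with a two-finger parallel gripper is mounted at the origin on a cart in front of the work surface, level with it; the furniture and walls round the work are solid. World frame = base frame: x ahead of the robot, y to its left, z up, the work surface at z = 0. Lengths are in m, angles in degrees, forces in N, time in s.
With the tool pointing down it reaches from about 0.35 to 0.775 m from the base axis. Payload 3.1 kg.
Tool frame: the origin (TCP) lies on the centre line of the jaws, within the pads' length; the fingertips stand 17 mm ahead of it and the grasp point (between the pads) lies 2 mm behind it (robot.tip_reach is the distance from the TCP to the fingertips, in m); z points along the fingers, y is the line along which they close (so a half turn about z gives the same grasp; the last joint's range is limited). The gripper opens to 85 mm and grips with 20 to 120 N. Pads are 22 mm wide; open, the fingers measure 114 mm over their backs; the gripper's body (76 mm by 85 mm) begins 54 mm behind the grasp point. The pads swing forward as they close: fully open they stand 13 mm farther back than shut.
Start: joints at [-70.113, 17.813, 0.802, 86.603, -0.252, 75.585, -1.558], TCP at [0.208, 0.509, 0.248] pointing down, gripper open.
Joint ranges: [-154.91, 154.91], [-16.99, 109.72], [-72.82, 74.43], [7.12, 147.25], [-82.49, 262.49], [11.32, 116.49], [-174.64, 174.64]. Speed limits (degrees/s): [159.86, 159.86, 180, 180, 180, 180, 180].

## Interface

Orientations are given as [roll, pitch, yaw] about the fixed x, y, z axes, in that order (R = Rz(yaw) Ry(pitch) Rx(roll)).
In Python, from station import robot, fingers, vision, workorder, recognise gives the robot as it stands. Calls block until the motion is done:
- robot.move_to(position, orientation): joint-space move of the TCP to a pose.
- robot.line_to(position, orientation=None, velocity=0.15, f_stop=None): straight line of the TCP; orientation=None keeps the orientation; velocity is the mean speed in m/s. With f_stop (N) it stops when the force on the tool has changed by that much, and returns True; else False.
- robot.move_j(angles): joint-space move.
- fingers.gripper_to(opening, force=None): opening from 0.0 (shut) to 1.0 (fully open); force is the grip in N (None keeps the last); returns when the fingers have stopped.
- robot.pause(seconds).
- robot.inverse_kinematics(position, orientation): joint angles nearest the present ones, or None.
- vision.grab_frame(name): name is "scene" or "top" or "wrist"; returns the picture (480x640x3 uint8, red, green, blue); there is no depth.
- vision.calibration(name): a dict with "mtx" (3x3 intrinsics, pixels), "extrinsics" (4x4, takes a point from world to camera coordinates); the wrist camera has in their place "T_tool_cam" (4x4, takes a point from camera to tool coordinates, whose origin is the TCP and whose axes are the flange's). Camera axes: x right, y up, looking along -z (the intrinsics and any distortion apply to the point x, -y, -z); pixel columns grow to the right and rows downward; lengths in m; the calibration is good to about 2 mm. The wrist camera is an equidistant fisheye: a pixel r from the principal point sees the ray r / f radians off the axis. A picture is of the moment at which its call begins: read the wrist's pose just before it. calibration takes no time and is no camera call.
A pose or a line that the arm cannot do raises robot.PlanningError and nothing moves.
- workorder.close_job(): hands the job in; it is judged then, once.
Trained networks look in the newest picture that a camera, given by its name, has taken for a name from the list of things; names that differ only in an ending like _2 or _b are one class to them, and where a whole thing is asked for, a point or a joint stands for the part that bears it (a point fixed in the world has none). Each returns a list of dicts, best first, with "p" (0 to 1); they miss things now and then, are a little off and sometimes report something else, mostly with a low value. They report only what shows in the picture. A call takes as long as a camera call. They do not tell look-alikes from the thing itself.
- recognise(label, camera): "rect" ([centre column, centre row, width, height] in pixels, round what is visible of it).
Readings, each from a call of its own:
- robot.current_time_s(): time.
- robot.current_joint_positions(): joint angles.
- robot.current_dq(): joint speeds.
- robot.current_joint_torque(): joint torques, N m.
- robot.current_tool_pos(): TCP position.
- robot.current_eef_rot(): TCP orientation.
- robot.current_contact_force(): force on the tool from outside, world axes, zero at the start.
- robot.current_torque(): the same for the moment, N m.
- robot.current_finger_gap(): opening from 0.0 (shut) to 1.0 (fully open).
- robot.current_gripper_force(): force on a finger pad.
Only numpy, scipy, OpenCV 4.12 (cv2) and the standard library are available. Lean on these libraries where they do the work, as an engineer would, in place of code of your own. Each camera call takes 0.05 s, during which the arm holds its last target. There are 200 camera calls.

## Task

Take the bottle brush out of its stand and scrub the inside of the open glass beaker on the turntable: touch or nearly touch the bottom with the brush head, draw the head well up towards the rim, go down to the bottom once more and up again. Then stand the brush back in its stand and let go of it, and pull the turntable's sprung index pin straight up by its black knob, fully back so that it is clear of its seat hole, and finish while holding it there: do not let go, so that I can turn the table. Do not turn the table yourself, and leave the loose amber bottle alone.

Things in the scene. Friction and masses are not known exactly. Their poses are not given: they have to be found in the camera images.
- brush_grip (a point): Bottle brush, upright and loose in its stand, 175 mm long overall, about 45 g: a round white bristle head 22 mm in diameter from the bottom end up to 60 mm, a thin steel stem (6 mm) up to 95 mm, a round grey handle 16 mm in diameter from 95 mm to 175 mm. This point is on the axis in the handle, 135 mm above the bottom end and 40 mm below the top; z runs along the brush towards the handle end. It fits loosely in the stand.
- brush_tip (a point): Bottom end of the bristle head, on the brush's axis; z runs along the brush towards the handle.
- stand_in (a point): Brush stand, a fixed upright steel tube on a round foot of 72 mm diameter. This point is the centre of the tube's inner floor, 11 mm above the worktop. The tube is 34 mm wide inside, flares to about 46 mm at the mouth, and its mouth is 59 mm above this point (70 mm above the worktop).
- beaker_in (a point): Open glass beaker, fixed on the turntable, 52 mm outside diameter and 68 mm high. This point is the centre of its inner floor, about 40 mm above the worktop; the rim is 66 mm above this point. At least 32 mm wide inside. The other two vessels on the turntable are closed: a lidded sample cup (66 mm wide) and a low petri dish; all tops are lower than 110 mm above the worktop.
- index_knob (a point): Centre of the round black knob of the index pin: 28 mm in diameter, 30 mm high, its top 14 mm above this point and its underside 16 mm below; at rest it is 135 mm above the worktop. The pin is a vertical plunger in a steel sleeve (21 mm wide, its top 26 mm below this point at rest) on an aluminium bracket (40 mm wide, top 86 mm above the worktop) that reaches over the rim of the turntable. The pin is round and carries no stop against turning of the gripper about it.
- index_pin (a joint): Lift of the index pin, m: 0 is seated in its hole (10 mm deep in the disc), 0.020 is fully back at its stop. A spring (and its weight) push it down with about 5 N when seated and 11 N when fully back; it snaps home when let go.
- turntable (a joint): Angle of the turntable (160 mm disc, top 34 mm above the worktop) about its upright pivot, rad, 0 at the start. The seated pin locks it but for a little play; with the pin out it turns easily.
- amber_centre (a point): Centre of the loose amber bottle with a black cap, 48 mm in diameter, 100 mm high; a bystander to be left alone. It stands near the brush stand; the two may change sides.
Mind the look-alikes: they are no part of the job. What is shaped like the part that bears brush_grip but green is not meant.

How it is judged (in metres and radians):
On the way, in this order (a step that is already met when the one before it is completed fails the run):
1. the brush head reaches the bottom of the beaker (horizontal distance between brush_tip and beaker_in below 0.02 m and z of brush_tip in the frame of beaker_in below 0.015 m), for 0.02 s.
2. the brush head is drawn up towards the rim, 30 mm or more off the bottom but still inside (horizontal distance between brush_tip and beaker_in below 0.025 m and z of brush_tip in the frame of beaker_in between 0.03 and 0.066 m), for 0.02 s.
3. the brush head reaches the bottom a second time (all of step 1), for 0.02 s.
4. the brush head is drawn up a second time (all of step 2), for 0.02 s.
5. the brush stands in its stand again, let go (horizontal distance between brush_tip and stand_in below 0.015 m and z of brush_tip in the frame of stand_in below 0.012 m and contact force between the fingers and brush below 0.05 N), for 0.2 s.
6. the index pin is pulled fully back (value of joint index_pin above 0.016 m), for 0.2 s.
At the end, for the whole second after the job is handed in: The index pin is held at least 16 mm up (of 20 mm travel) by the fingers, the brush stands in its stand with its bottom end within 12 mm of the floor of the stand, not touched, and the turntable is within 0.1 rad of where it was (all of step 5 and value of joint index_pin above 0.016 m and contact force between the fingers and index_pin above 1 N and value of joint turntable between -0.1 and 0.1 rad); the arm keeps its last pose, push and grip.
It fails at once if the amber bottle is moved by more than 30 mm (distance of amber_centre from where it was at the start of the episode above 0.03 m).
It fails at once if the turntable is turned (value of joint turntable above 0.15 rad or value of joint turntable below -0.15 rad).
It also fails if it takes over 56 s, if anything falls off the work surface, if the arm or the gripper's body presses on something with over 40 N, if the wrist force passes 120 N, or if a joint passes its speed limit or range.

## Working session

There is one attempt and no reset: what is moved stays moved. The work goes in short steps, each a Python script; the robot and the scene stay as the last script left them, time stands still between calls to the robot, and variables do not carry over. Pictures are saved under pics/ and viewed, at most 10 in all, crops included, and the job is handed in when it is done.

```bash
ls; mkdir -p pics
python3 - <<'E'
from station import robot, fingers, vision, workorder, recognise
import cv2,numpy as np
for c in ("scene","top"):
    f=vision.grab_frame(c); cv2.imwrite(f"pics/{c}0.png",f[:,:,::-1])
    k=vision.calibration(c); print(c,{a:np.round(b,4).tolist() if not isinstance(b,str) else b for a,b in k.items()})
    for l in ("brush_grip","stand_in","beaker_in","index_knob","index_pin","amber_centre","turntable","brush_tip"):
        try: print(l,[(np.round(d["rect"],1).tolist(),round(d["p"],2)) for d in recognise(l,c)])
        except Exception as e: print(l,e)
print(robot.current_eef_rot(),robot.current_time_s(),vision.calibration("wrist"))
E
```

```text
pics
scene {'mtx': [[524.0918, 0.0, 320.9648], [0.0, 524.0918, 249.1991], [0.0, 0.0, 1.0]], 'extrinsics': [[0.8562, -0.5162, 0.0207, -0.4207], [0.3436, 0.599, 0.7232, -0.2032], [-0.3857, -0.6121, 0.6903, -1.0433], [0.0, 0.0, 0.0, 1.0]]}
brush_grip [([271.2, 198.8, 13.6, 56.5], 0.81), ([292.4, 208.0, 8.1, 50.8], 0.71), ([257.4, 240.9, 13.1, 65.7], 0.56)]
stand_in [([292.6, 237.4, 34.2, 38.4], 0.87), ([293.6, 209.9, 5.9, 46.0], 0.22)]
beaker_in []
index_knob [([405.3, 334.3, 14.8, 20.4], 0.61)]
index_pin [([405.9, 334.9, 15.1, 19.2], 0.51), ([291.9, 207.9, 4.3, 48.4], 0.49)]
amber_centre [([249.0, 187.4, 18.4, 39.1], 0.76)]
turntable [([426.9, 347.0, 84.8, 82.7], 0.81)]
brush_tip [([269.4, 197.6, 7.7, 64.0], 0.82), ([292.3, 207.6, 5.0, 49.6], 0.81), ([259.9, 243.7, 12.7, 64.3], 0.62), ([404.1, 335.1, 17.9, 26.4], 0.36)]
top {'mtx': [[586.0888, 0.0, 308.8476], [0.0, 586.0888, 244.0142], [0.0, 0.0, 1.0]], 'extrinsics': [[-0.029, -0.9993, -0.0254, 0.0073], [0.9906, -0.0322, 0.133, -0.5008], [-0.1337, -0.0213, 0.9908, -1.3465], [0.0, 0.0, 0.0, 1.0]]}
brush_grip [([271.4, 261.3, 29.6, 31.4]
[... 390 characters left out ...]
], 0.88)]
brush_tip [([266.9, 258.5, 12.9, 18.3], 0.72), ([278.1, 301.6, 11.2, 6.2], 0.68), ([224.9, 264.1, 20.1, 15.2], 0.45)]
[ 1.79994697e+02 -2.66485924e-04  1.57728073e+02] 0.9 {'mtx': array([[371.64829954,   0.        , 319.73623391],
       [  0.        , 371.64829954, 240.19605775],
       [  0.        ,   0.        ,   1.        ]]), 'T_tool_cam': array([[-2.81030483e-04,  9.60789886e-01,  2.77277327e-01,
         7.13066423e-02],
       [ 9.99998756e-01,  7.00433276e-04, -1.41352731e-03,
        -4.52588394e-04],
       [-1.55231701e-03,  2.77276585e-01, -9.60788887e-01,
        -1.25666923e-01],
       [ 0.00000000e+00,  0.00000000e+00,  0.00000000e+00,
         1.00000000e+00]])}
```

Run:
```python
import cv2
a=cv2.imread("pics/scene0.png"); b=cv2.imread("pics/top0.png")
cv2.imwrite("pics/s1.png",cv2.resize(a[130:400,200:500],None,fx=2.2,fy=2.2,interpolation=cv2.INTER_CUBIC))
cv2.imwrite("pics/t1.png",cv2.resize(b[150:350,140:510],None,fx=2.1,fy=2.1,interpolation=cv2.INTER_CUBIC))
```

```text
(no output)
```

View pics/s1.png

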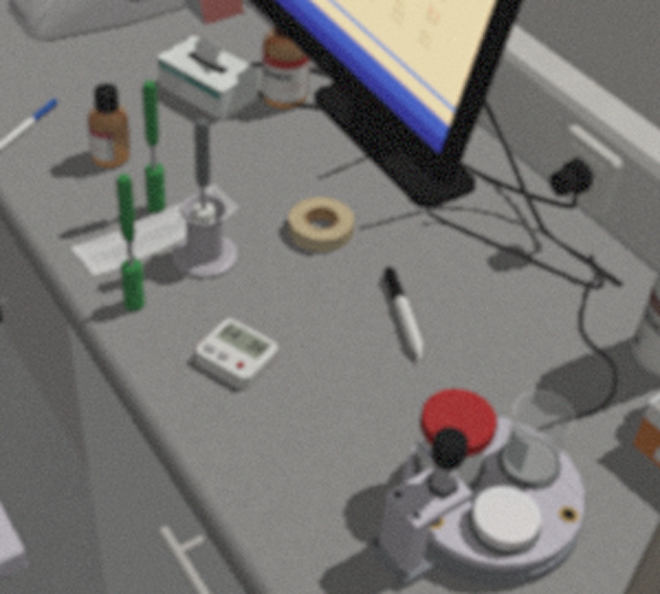

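View pics/t1.png

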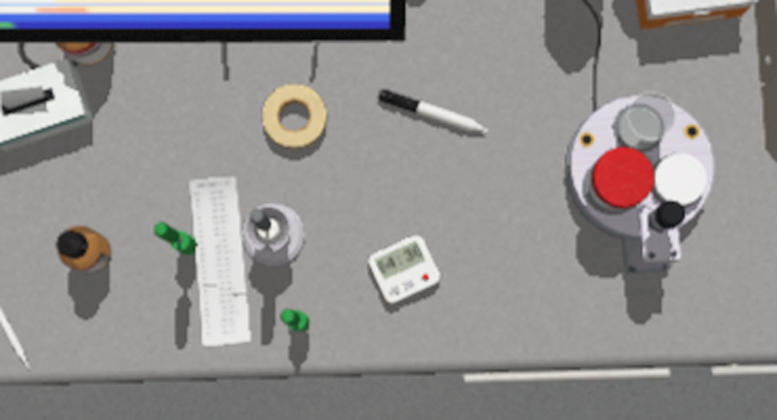

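Scene/top show: grey brush in steel stand (top view ≈ (263,252) handle end, foot ≈ (270,262)), green look-alikes on both sides, amber bottle at left (≈ (176,268)), and at right the turntable with the red-lidded cup, white dish, beaker (≈ (445,209) floor, (452,202) rim) and black knob (≈ (459,251)).

```bash
cat > h.py <<'E'
from station import robot, fingers, vision, workorder, recognise
import cv2, numpy as np
from scipy.spatial.transform import Rotation as R
def ray(c,px):
    k=vision.calibration(c); E=np.array(k["extrinsics"]); M=np.array(k["mtx"])
    d=np.linalg.inv(M)@[px[0],px[1],1]; d=np.array([d[0],-d[1],-d[2]])
    return -E[:3,:3].T@E[:3,3], E[:3,:3].T@d
def at_z(o,d,z): return (o+d*(z-o[2])/d[2]).round(4)
def tool():
    T=np.eye(4); T[:3,3]=robot.current_tool_pos(); T[:3,:3]=R.from_euler("xyz",robot.current_eef_rot(),degrees=True).as_matrix(); return T
def wray(T,px):
    k=vision.calibration("wrist"); M=k["mtx"]; v=(np.array(px)-M[:2,2])/M[0,0]; th=np.hypot(*v)
    s=np.sin(th)/max(th,1e-9); d=np.array([v[0]*s,-v[1]*s,-np.cos(th)]); C=T@k["T_tool_cam"]
    return C[:3,3],C[:3,:3]@d
def wproj(T,p):
    k=vision.calibration("wrist"); M=k["mtx"]; q=np.linalg.inv(T@k["T_tool_cam"])@np.r_[p,1]
    th=np.arctan2(np.hypot(q[0],q[1]),-q[2]); a=np.arctan2(-q[1],q[0]); return M[:2,2]+M[0,0]*th*np.array([np.cos(a),np.sin(a)])
E
python3 - <<'E'
from h import *
for n,c,px,z in [("hand_top","top",(263.3,252),.186),("hand_top","scene",(292.3,186.4),.186),("foot","top",(270,261.9),.005),("foot","scene",(293.6,246.5),.008),
 ("mouth","top",(268,258),.07),("knobtop","top",(459.5,251.4),.149),("knobtop","scene",(404.5,329),.149),("beakfloor","top",(445.2,209.5),.04),("beakrim","top",(452,202),.106),("beakrim","scene",(446.8,314),.106),("disc","top",(444.9,228.2),.034),("amber","top",(174.5,266.5),.1),("green","top",(280,302.5),.17),("green","top",(216.5,259.5),.17)]:
    print(n,c,at_z(*ray(c,px),z))
print([robot.inverse_kinematics(p,[180,0,y]) is not None for p in ([.5,.07,.14],[.5,-.27,.15]) for y in (0,45,90)])
E
```

```text
hand_top top [0.4665 0.0844 0.186 ]
hand_top scene [0.4612 0.0783 0.186 ]
foot top [0.4644 0.0869 0.005 ]
foot scene [0.4603 0.0764 0.008 ]
mouth top [0.4666 0.0856 0.07  ]
knobtop top [ 0.4588 -0.3321  0.149 ]
knobtop scene [ 0.4561 -0.3341  0.149 ]
beakfloor top [ 0.5713 -0.3307  0.04  ]
beakrim top [ 0.5754 -0.3326  0.106 ]
beakrim scene [ 0.573  -0.3226  0.106 ]
disc top [ 0.5278 -0.3286  0.034 ]
amber top [0.4508 0.2931 0.1   ]
green top [0.3608 0.053  0.17  ]
green top [0.4556 0.1858 0.17  ]
[True, True, True, True, True, True]
```

Run:
```python
from h import *
for n,p,q,ls in [("b",[.53,-.34,.33],[.50,.085,.31],("beaker_in","index_knob","turntable")),("s",[.465,.085,.31],None,("brush_grip","stand_in"))]:
    robot.move_to(p,[180,0,90]); robot.pause(.2)
    T=tool(); np.save(f"T{n}.npy",T); f=vision.grab_frame("wrist"); cv2.imwrite(f"pics/w{n}.png",f[:,:,::-1])
    print(n,p,T[:3,3].round(4),robot.current_time_s())
    for l in ls:
        for d in recognise(l,"wrist"): print(l,np.round(d["rect"],1),round(d["p"],2))
```

```text
b [0.53, -0.34, 0.33] [ 0.5303 -0.3395  0.3299] 4.3417
beaker_in [358.5 196.9  57.7  57.6] 0.86
index_knob [240.  210.   33.2  39.6] 0.75
turntable [319.6 186.8 138.8 134.6] 0.57
s [0.465, 0.085, 0.31] [0.4654 0.084  0.31  ] 6.325
brush_grip [308.1  98.8  23.7  30.1] 0.91
brush_grip [213.7 240.3  60.7  66.4] 0.72
brush_grip [322.1 212.2  17.   53.4] 0.64
stand_in [319.6 194.1  62.9  57.7] 0.9
```

View pics/wb.png

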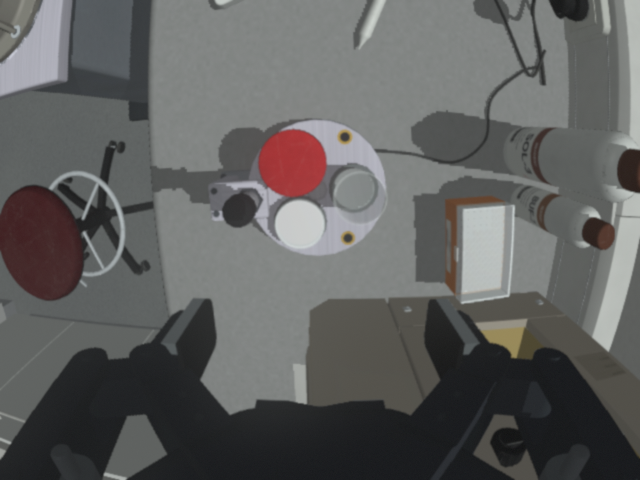

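View pics/ws.png

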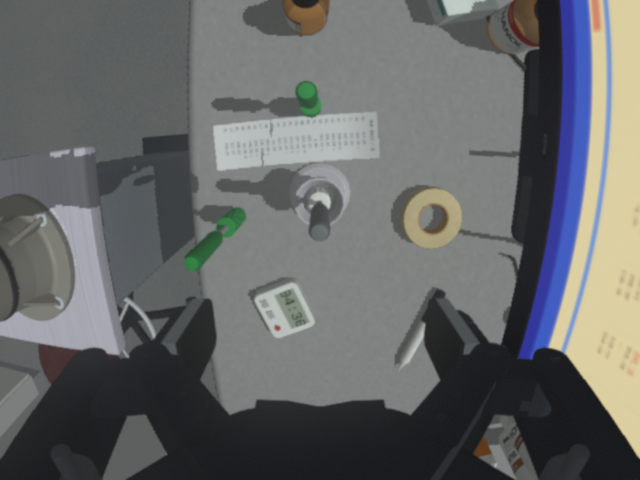

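ws shows the brush handle end at ≈(319,230), foot at ≈(319,195); wb shows the beaker at ≈(357,192) and the knob at ≈(240,210). Enlarging the turntable.

Run:
```python
import cv2,numpy as np
a=cv2.imread("pics/wb.png")[140:260,200:400]; b=cv2.imread("pics/ws.png")[150:260,270:370]
a=cv2.resize(a,None,fx=4,fy=4,interpolation=cv2.INTER_CUBIC)[:, :]
b=cv2.resize(b,(0,0),fx=4,fy=4,interpolation=cv2.INTER_CUBIC)
cv2.imwrite("pics/wb2.png",a); cv2.imwrite("pics/ws2.png",b)
```

```text
(no output)
```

View pics/wb2.png

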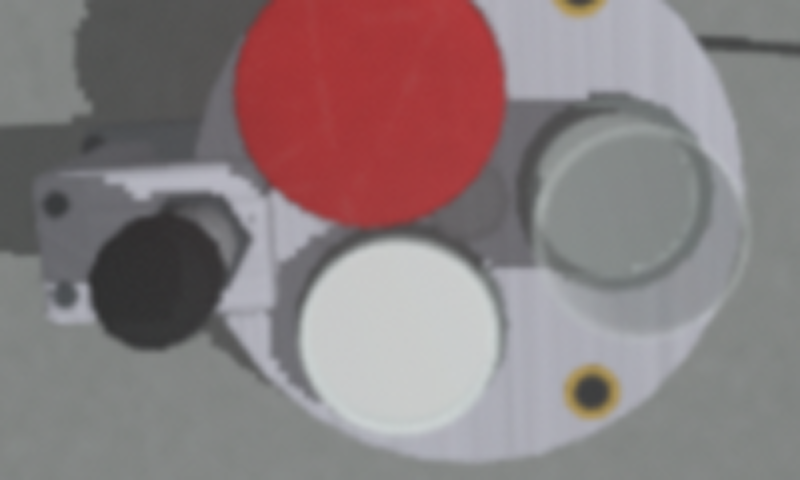

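View pics/ws2.png

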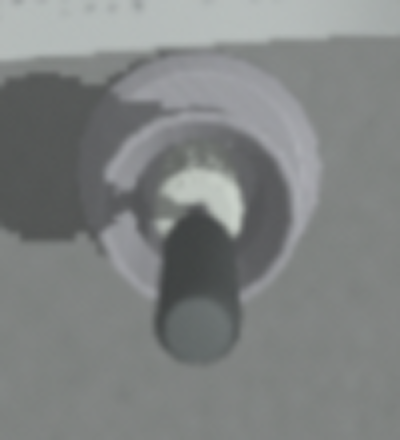

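wb2: beaker rim centre ≈ (360.5,196.8), floor ≈ (355.5,190), knob top ≈ (239,211). ws2: handle top ≈ (320.2,232), mouth ≈ (320,202.3), foot ≈ (320.2,194.2).

Run:
```python
from h import *
for n,t,px,z in [("rim","b",(360.5,196.8),.106),("floor","b",(355.5,190),.04),("knobtop","b",(239,211),.149),("hand","s",(320.2,232),.186),("mouth","s",(320,202.3),.07),("foot","s",(320.2,194.2),.006)]:
    print(n,at_z(*wray(np.load(f"T{t}.npy"),px),z))
```

```text
rim [ 0.5684 -0.3264  0.106 ]
floor [ 0.5699 -0.3294  0.04  ]
knobtop [ 0.4605 -0.3312  0.149 ]
hand [0.4649 0.0885 0.186 ]
mouth [0.4649 0.0886 0.07  ]
foot [0.4652 0.0867 0.006 ]
```

Run:
```python
from h import *
fingers.gripper_to(.65)
robot.line_to([.465,.0885,.22],[180,0,90],velocity=.2)
robot.line_to([.465,.0885,.144],velocity=.12)
fingers.gripper_to(0,force=40)
print(robot.current_finger_gap(),robot.current_gripper_force(),robot.current_tool_pos(),robot.current_contact_force())
robot.line_to([.465,.0885,.285],velocity=.15)
robot.line_to([.570,-.329,.285],velocity=.3); robot.pause(.3)
T=tool();np.save("Tc.npy",T)
w=vision.grab_frame("wrist");s=vision.grab_frame("scene");t=vision.grab_frame("top")
for n,i in zip("wst",(w,s,t)): cv2.imwrite(f"pics/c{n}.png",i[:,:,::-1])
im=np.hstack([cv2.resize(w[130:280,280:430],(400,400)),cv2.resize(s[220:370,360:510],(400,400))])
cv2.imwrite("pics/c2.png",im[:,:,::-1])
print(T[:3,3],robot.current_finger_gap(),robot.current_gripper_force(),robot.current_time_s())
print(wproj(T,[.570,-.329,.152]),wproj(T,[.570,-.329,.212]),wproj(T,[.57,-.329,.106]))
```

```text
0.17449737614644348 39.09109504893422 [0.46541814 0.08863385 0.14470952] [-1.3416923   0.61274428  3.55979591]
[ 0.57024314 -0.32814985  0.28531154] 0.17604813455935084 38.93642004579306 11.7833
[320.54006052 236.03198525] [320.85500942 264.0115119 ] [320.37597521 221.5669679 ]
```

View pics/c2.png

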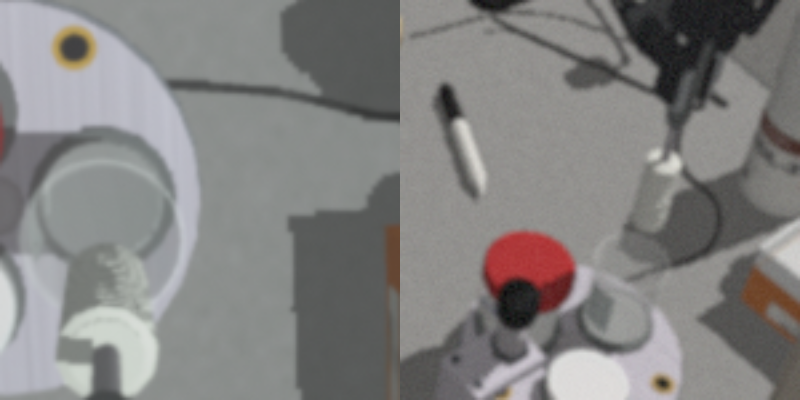

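The brush is held upright with its tip ≈(320,237.6) in the wrist view; the rim centre is ≈(319,218.7), i.e. about (0.569,-0.327). Scrubbing.

Run:
```python
from h import *
x,y=.5692,-.327
robot.line_to([x,y,.26],velocity=.1)
for i in range(2):
    h=robot.line_to([x,y,.180],velocity=.08,f_stop=8); robot.pause(.15)
    print(h,robot.current_tool_pos(),robot.current_contact_force())
    if robot.current_tool_pos()[2]>.186: break
    robot.line_to([x,y,.222],velocity=.1); robot.pause(.15); print(robot.current_tool_pos(),robot.current_time_s(),robot.current_finger_gap())
```

```text
False [ 0.56951191 -0.32727047  0.18070632] [ 0.2038259  -0.22502846 -0.34249923]
[ 0.56880211 -0.32652974  0.22087933] 14.2 0.17629555621308826
False [ 0.5695616  -0.32743154  0.18085965] [-0.45223203 -0.60942793  0.09956043]
[ 0.56882266 -0.32651091  0.22090159] 15.7417 0.1758297234608884
```

Run:
```python
from h import *
x,y=.5692,-.327
for i in range(2):
    h=robot.line_to([x,y,.1735],velocity=.08,f_stop=5); robot.pause(.1)
    print(h,robot.current_tool_pos(),robot.current_contact_force())
    robot.line_to([x,y,.222],velocity=.1); robot.pause(.1)
robot.line_to([x,y,.285],velocity=.12)
robot.line_to([.465,.0885,.285],velocity=.3); robot.pause(.3)
T=tool();w=vision.grab_frame("wrist");s=vision.grab_frame("scene")
im=np.hstack([cv2.resize(w[130:280,245:395],(400,400)),cv2.resize(s[130:280,220:370],(400,400))])
cv2.imwrite("pics/d2.png",im[:,:,::-1])
print(T[:3,3],robot.current_finger_gap(),robot.current_time_s(),wproj(T,[.465,.0885,.151]),wproj(T,[.465,.0885,.07]),wproj(T,[.465,.0885,.006]))
```

```text
True [ 0.56838734 -0.32619698  0.17358259] [-0.01185053  0.9137564   4.02611758]
True [ 0.56828591 -0.32613244  0.17359058] [-0.18432239  0.12567377  4.85038078]
[0.46517991 0.08780165 0.28500825] 0.1783147632698985 21.2417 [322.35318041 234.72211697] [322.49115926 212.55505481] [322.56010755 201.09148746]
```

View pics/d2.png

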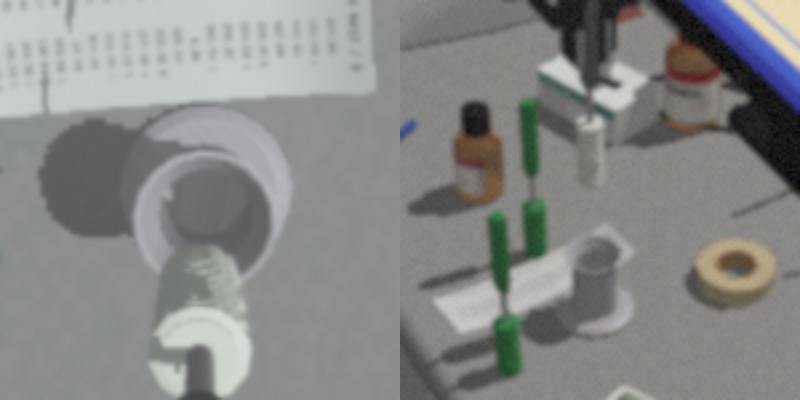

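The brush hangs upright over the stand (tip ≈(320,237), mouth ≈(321,212), as predicted), so I can insert it.

Run:
```python
from h import *
x,y=.465,.0885
robot.line_to([x,y,.20],velocity=.12)
h=robot.line_to([x,y,.143],velocity=.06,f_stop=6)
print(h,robot.current_tool_pos(),robot.current_contact_force())
p=robot.current_tool_pos()
if p[2]<.150:
    fingers.gripper_to(.6); robot.pause(.2)
    robot.line_to([p[0],p[1],.31],velocity=.15); robot.pause(.2)
    T=tool();w=vision.grab_frame("wrist");s=vision.grab_frame("scene")
    im=np.hstack([cv2.resize(w[130:280,245:395],(400,400)),cv2.resize(s[130:280,220:370],(400,400))])
    cv2.imwrite("pics/e2.png",im[:,:,::-1])
    print(T[:3,3],robot.current_time_s())
```

```text
True [0.46429004 0.08835917 0.14473739] [0.02777386 0.13292487 4.77156898]
[0.46390593 0.08831683 0.30926842] 25.1667
```

View pics/e2.png

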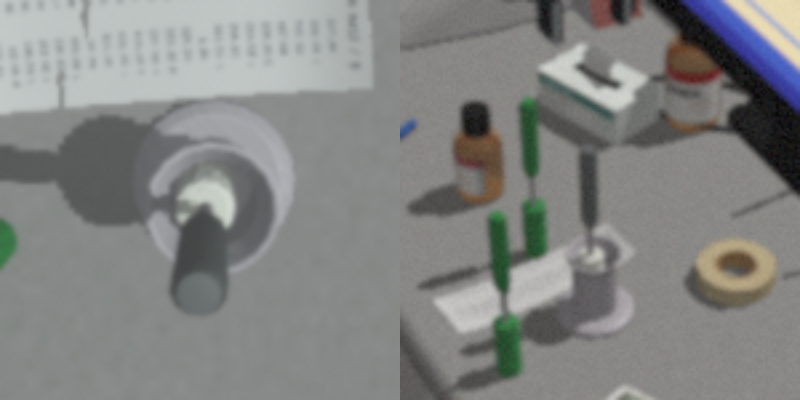

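The brush stands in its stand, handle end at ≈(320,239) full-frame; free of the fingers. Now the knob.

Run:
```python
from h import *
x,y=.460,-.3315
robot.line_to([x,y,.30],velocity=.3)
robot.line_to([x,y,.19],velocity=.15)
h=robot.line_to([x,y,.137],velocity=.08,f_stop=10)
print(h,robot.current_tool_pos())
if not h:
    fingers.gripper_to(0,force=100)
    p=np.array(robot.current_tool_pos()); print(p,robot.current_finger_gap(),robot.current_gripper_force(),robot.current_contact_force())
    for dz in (.010,.0185):
        h=robot.line_to([p[0],p[1],p[2]+dz],velocity=.03,f_stop=28); robot.pause(.2)
        print(h,robot.current_tool_pos(),robot.current_contact_force(),robot.current_finger_gap(),robot.current_time_s())
    s=vision.grab_frame("scene");w=vision.grab_frame("wrist")
    cv2.imwrite("pics/f2.png",np.hstack([cv2.resize(w[150:400,200:450],(400,400)),cv2.resize(s[270:390,350:470],(400,400))])[:,:,::-1])
```

```text
False [ 0.46014246 -0.33186121  0.13725765]
[ 0.45886501 -0.33196039  0.13823337] 0.29282606054700894 97.86358825396746 [-4.03187573  2.73189299  5.76727059]
False [ 0.45870801 -0.33186127  0.14786377] [ 0.34088428 -1.88224206 -6.98145487] 0.29242962844869996 29.5
False [ 0.45871859 -0.33185594  0.15650296] [  0.30443519  -2.72982802 -10.08509495] 0.289311051912379 30.1333
```

Run:
```python
from h import *
p=np.array(robot.current_tool_pos())
for i in range(1,6):
    h=robot.line_to([.4587,-.3319,.1568+.001*i],velocity=.02,f_stop=15); robot.pause(.2)
    f=robot.current_contact_force(); print(h,robot.current_tool_pos(),np.round(f,2),robot.current_finger_gap(),robot.current_time_s())
    if f[2]<-16: break
s=vision.grab_frame("scene")
cv2.imwrite("pics/g.png",s[:,:,::-1])
```

```text
False [ 0.45869873 -0.33186138  0.1577653 ] [ 0.03 -2.16 -9.96] 0.29412414535765125 30.6833
False [ 0.45868746 -0.33181684  0.15844942] [  1.45  -2.01 -14.63] 0.2920483148433459 31.1333
False [ 0.45862066 -0.33177975  0.15851591] [  2.94  -3.3  -20.13] 0.2909397700196681 31.5833
```

The end stop showed up 20 mm above the grasp height, with force rising sharply, so the pin is fully back and still gripped.

```bash
python3 -c "
from h import *
print(robot.current_tool_pos(),robot.current_contact_force(),robot.current_gripper_force())
print(workorder.close_job())"
```

```text
[ 0.45863093 -0.33177143  0.15853712] [  3.31041778  -3.92132774 -21.36258091] 100.2814774448052
the job is handed in; nothing more can be done
None
```

The beaker is scrubbed to the bottom (four strokes, two of them touching it), the brush stands free in its stand, and the gripper is holding the index pin fully back; the job was handed in at about 32 s of the 56 s allowed, and no verdict was returned.

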